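# Load a slide carrier into its microscope stage holder

### The job

Load the flat aluminium slide carrier into the stage holder: slide it forward along the raised ledge until it tips into the recess and its far edge is hooked under the fixed lip, then press its raised near end down past the two spring rollers until it snaps home and lies flat on the bottom of the recess. Leave the canister, the culture dish and the timer beside the holder where they are.

Things in the scene. Friction and masses are not known exactly. Their poses are not given: they have to be found in the camera images.
- holder: Grey metal stage holder, 212 x 123 mm, fixed, turned up to 26 deg. x = loading direction (away from robot), y left, z up. Origin on its centre line at worktop level, under the recess's near wall. x -85 to 0 mm: level ledge, 43 mm high. x 0 to 113: recess, floor 20 mm high, side walls at y +-46.5. Guide rails, inner faces y +-46.5, top 50 mm high, from x -85 to 60.
- lip_edge (a point): Middle of the lower near edge of the fixed lip at the far end of the recess: 103 mm along x from the holder's origin, 35.5 mm above the worktop (15.5 mm above the recess floor). The lip is 5.5 mm thick and reaches 10 mm back over the recess from the far wall. Axes as the holder.
- rollers (a point): Point half-way between the two white spring rollers in the recess's near wall, on their axis, 37 mm above the worktop. They sit 28 mm left and right of it, 12 mm diameter and width, stand 5 mm out into the recess, tops level with the ledge. They yield when the carrier's near end is pressed down with about 8 to 15 N in all, then spring back over its edge. Its weight alone does not push them back.
- seat (a point): Point fixed in the holder, where the middle of the carrier is when it is home: 57 mm along x from the holder's origin, 26 mm above the worktop. Axes as the holder.
- insert_centre (a point): Middle (half-way up) of the loose slide carrier: aluminium plate 110 mm long (x), 90 wide (y), 12 thick (z), 0.2 to 0.33 kg, glass slide let into its middle, thin black press pad on top centred 40 mm from the middle toward the near edge. Play: 1.5 mm each side, 3 mm lengthwise. Starts flat on the ledge, far edge 0 to 35 mm out over the recess. Home: top 32 mm above the worktop.
- insert_far_edge (a point): Middle of the carrier's far edge face, half-way up its thickness. Axes as the carrier. When the carrier's middle passes the end of the ledge it tips and this edge drops to the recess floor, while the near end stands higher, on the ledge and at last on the rollers, until pressed down.
- insert_near_edge (a point): Middle of the carrier's near edge face, half-way up its 12 mm thickness: the face to push on. Axes as the carrier. At the start it may stand up to 25 mm beyond the near end of the ledge.
- canister: Bystander: round white canister with a black end, 41 mm across, 67 mm high, standing to the right of the holder. Origin at the centre of its underside.
- dish: Bystander: round clear culture dish, 57 mm across, 15 mm high, to the left of the holder. Origin at the centre of its underside.
- timer: Bystander: small white desk timer, 62 x 68 x 18 mm, to the right of the holder nearer to the robot. Origin at the centre of its underside.
There are look-alikes about, which are no part of the job. Of the things that look like the part that bears insert_centre, the middle-sized one is meant.

How it is judged:
On the way:
1. the carrier's far edge is under the lip (at least 3 mm) while its near end is still raised (x of insert_far_edge in the frame of holder above 0.106 m and z of insert_far_edge in the frame of holder below 0.031 m and angle between the z axis of insert_centre and the z axis of holder, either way round above 0.1 rad), for 0.1 s.
At the end, for the whole second after the job is handed in: The carrier lies at rest, flat (within 0.035 rad) in the recess, its middle within 5 mm of the seat in plan and no more than 2 mm above its home height, its near edge within 2.5 mm of its home height (below the rollers), its far edge at least 3 mm under the lip (horizontal distance between insert_centre and seat below 0.005 m and z of insert_centre in the frame of holder below 0.028 m and z of insert_near_edge in the frame of holder below 0.0285 m and x of insert_far_edge in the frame of holder above 0.106 m and angle between insert_centre's own z axis and vertical below 0.035 rad and linear speed of insert below 0.02 m/s); the robot touches nothing.
It fails at once if a bystander (canister, dish or timer) is moved by more than 25 mm or knocked over (distance of any of canister, dish, timer from where it was at the start of the episode above 0.025 m or angle between canister's own z axis and vertical above 0.5 rad).
It also fails if it takes over 40 s, if anything falls off the work surface, if the arm or the gripper's body presses on something with over 40 N, if the wrist force passes 120 N, or if a joint passes its speed limit or range.

### The arm

A 6-joint arm with a two-finger parallel gripper is mounted at the origin on a cart in front of the work surface, level with it; the furniture and walls round the work are solid. World frame = base frame: x ahead of the robot, y to its left, z up, the work surface at z = 0. Lengths are in m, angles in rad, forces in N, time in s.
With the tool pointing down it reaches from about 0.275 to 0.825 m from the base axis. Payload 4.9 kg.
Tool frame: the origin (TCP) lies at the very end of the fingers, on their centre line; the grasp point (between the pads) lies 19 mm behind it; z points along the fingers, y is the direction in which the jaws open and shut (so a half turn about z gives the same grasp; the last joint's range is limited). The gripper opens to 85 mm and grips with 20 to 120 N. Pads are 22 mm wide; open, the fingers measure 114 mm over their backs; the gripper's body (76 mm by 85 mm) begins 54 mm behind the grasp point. The pads swing forward as they close: fully open they stand 13 mm farther back than shut.
Start: joints at [0.978, 0.326, -0.193, 1.052, 0, 1.437], TCP at [0.244, 0.493, 0.231] pointing down, gripper open.
Joint ranges: [-2.65, 2.65], [-0.97, 1.79], [-1.3, 1.35], [-1.93, 2.1], [-1.47, 1.37], [-3.14, 3.14]. Speed limits (rad/s): [2.57, 2.57, 3.14, 3.14, 3.14, 3.14].

### API

Orientations are given as a unit quaternion [w, x, y, z].
In Python, from cell import robot gives the robot as it stands. The module is installed in compiled form; this text tells all that it offers.
- The arm moves only by the tool jog_arm, never from a script. Its argument "motion" is a list that holds one entry, the list of rows, each a list of 5 numbers: the gripper command: -1 is fully open, 1 is shut, values between are in proportion, then the shift along the world's x, y, z in m, then the turn about the world's z in degrees. A call has 1 to 8 rows; each row is the pose to reach, as a shift and turn from the pose commanded when the call began; what a row does not reach only later rows make up. A row lasts 1/10 s, in which the tool goes at most 50 mm and 8.59 degrees, less where a joint would pass 70% of its speed; a pose out of reach is approached as far as the arm can. A call with a gripper value outside its range is refused whole. The fingers move at their own pace and stop on an object; "grip_force" is the grip in N (left out, the last holds). Time passes only in rows, so rows that repeat a pose let the fingers close. It gives the time, the measured TCP pose, the force and the opening at its end, in the units of the state.
- robot.read_state(): the state, without advancing time (a new reading comes with each control period).
- robot.grab_frame(name): name is "scene" or "side" or "wrist"; returns (picture, depth): 420x560x3 uint8, red, green, blue; 420x560 float32, m along the optical axis (not along the pixel's ray), 0 where there is no reading.
- robot.calibration(name): a dict with "K" (3x3 intrinsics, pixels), "camera_from_world" (4x4, takes a point from world to camera coordinates). Camera axes: x right, y up, looking along -z (the intrinsics and any distortion apply to the point x, -y, -z); pixel columns grow to the right and rows downward; lengths in m; the calibration is good to about 2 mm. A picture is of the moment at which its call begins: read the wrist's pose just before it. calibration takes no time and is no camera call; for the wrist camera it gives the pose at the moment of the call.
- robot.job_done(): hands the job in, once; it reports no verdict.
Trained networks look in the newest picture that a camera, given by its name, has taken for a name from the list of things; names that differ only in an ending like _2 or _b are one class to them, and where a whole thing is asked for, a point or a joint stands for the part that bears it (a point fixed in the world has none). Each returns a list of dicts, best first, with "score" (0 to 1); they miss things now and then, are a little off and sometimes report something else, mostly with a low value. They report only what shows in the picture. A call takes as long as a camera call. They do not tell look-alikes from the thing itself.
- robot.spot_in(query, camera): "uv" ([column, row] in pixels, amid what is visible of it).
The state is a dict: "clock": time; "q": joint angles; "qvel": joint speeds; "effort": joint torques, N m; "eef_pos": TCP position; "orientation": TCP orientation; "force": force on the tool from outside, world axes, zero at the start; "torque": the same for the moment, N m; "gripper_width": opening from 0.0 (shut) to 1.0 (fully open).
Only numpy, scipy, OpenCV 4.12 (cv2) and the standard library are available. Lean on these libraries where they do the work, as an engineer would, in place of code of your own. Each camera call takes 0.05 s, during which the arm holds its last target. There are 200 camera calls.

## Working session

There is one attempt and no reset: what is moved stays moved. The work goes in short steps, Python scripts to look and compute and a tool call to move; the robot and the scene stay as the last step left them, time stands still between calls to the robot, and variables do not carry over. Pictures are saved under pics/ and viewed, on a budget of 10 in all, crops included, one or two more only if the job needs it, and the job is handed in when it is done.

Besides the shell and the picture viewer there is one more tool, called as name([rows], argument=value, ...), one row to a line, values as JSON. jog_arm: Moves the arm, as the interface text tells. Its arguments: {"type":"object","properties":{"motion":{"type":"array"},"grip_force":{"type":"number"}},"required":["motion"]}

```bash
mkdir -p pics
cat > h.py <<'E'
import numpy as np, cv2
from cell import robot
def grab(n,save=None):
    c=robot.calibration(n); p,d=robot.grab_frame(n)
    if save: cv2.imwrite('pics/'+save,p[:,:,::-1])
    return p,d,np.array(c['K']),np.array(c['camera_from_world'])
def back(d,K,T):
    v,u=np.mgrid[:d.shape[0],:d.shape[1]]
    x=(u-K[0,2])/K[0,0]*d; y=(v-K[1,2])/K[1,1]*d
    P=np.stack([x,-y,-d],-1); Ti=np.linalg.inv(T)
    W=P@Ti[:3,:3].T+Ti[:3,3]; W[d<=0]=np.nan
    return W
E
python3 - <<'E'
from h import *
for n in ('scene','side'):
    p,d,K,T=grab(n,n+'0.png'); W=back(d,K,T); np.savez(n+'0.npz',p=p,d=d,K=K,T=T,W=W)
    print(n,np.linalg.inv(T)[:3,3])
    for q in ('holder','insert_centre','lip_edge','rollers','seat','insert_far_edge','insert_near_edge','canister','dish','timer'):
        for r in robot.spot_in(q,n)[:4]:
            u,v=map(int,np.round(r['uv'])); print(q,(u,v),round(r['score'],2),W[v,u].round(3))
a=cv2.imread('pics/scene0.png');b=cv2.imread('pics/side0.png')
print(robot.read_state()['clock'])
E
```

```text
scene [ 3.14594318e-04 -4.04164723e-01  4.71140306e-01]
holder (341, 242) 0.74 [ 0.535 -0.071  0.055]
insert_centre (197, 236) 0.94 [0.402 0.196 0.014]
insert_centre (266, 288) 0.78 [ 0.388 -0.018  0.006]
insert_centre (322, 236) 0.61 [ 0.526 -0.033  0.056]
lip_edge (343, 246) 0.8 [ 0.533 -0.077  0.05 ]
lip_edge (324, 236) 0.23 [ 0.528 -0.036  0.056]
rollers (342, 244) 0.63 [ 0.538 -0.071  0.049]
seat (344, 244) 0.72 [ 0.538 -0.075  0.051]
insert_far_edge (198, 232) 0.85 [0.413 0.207 0.014]
insert_far_edge (322, 233) 0.62 [ 0.536 -0.026  0.055]
insert_far_edge (265, 290) 0.6 [ 0.382 -0.022  0.008]
insert_near_edge (196, 234) 0.91 [0.405 0.205 0.014]
insert_near_edge (322, 236) 0.75 [ 0.526 -0.033  0.056]
insert_near_edge (266, 288) 0.56 [ 0.388 -0.018  0.006]
canister (398, 233) 0.75 [ 0.65  -0.127  0.045]
dish (281, 229) 0.93 [0.54  0.084 0.015]
timer (380, 280) 0.78 [ 0.535 -0.158  0.014]
side [ 0.35569101 -0.77009157  0.65337403]
holder (330, 256) 0.86 [ 0.606 -0.057  0.046]
insert_centre (296, 245) 0.78 [ 0.546 -0.018  0.054]
insert_centre (223, 208) 0.62 [0.423 0.214 0.014]
insert_centre (222, 272) 0.58 [ 0.394 -0.014  0.009]
lip_edge (331, 255) 0.88 [ 0.608 -0.057  0.048]
rollers (329, 257) 0.92 [ 0.604 -0.058  0.045]
rollers (292, 247) 0.2 [ 0.537 -0.022  0.054]
seat (329, 258) 0.89 [ 0.604 -0.059  0.043]
seat (294, 250) 0.37 [ 0.539 -0.031  0.053]
insert_far_edge (293, 249) 0.82 [ 0.537 -0.029  0.055]
insert_far_edge (220, 273) 0.7 [ 0.39  -0.012  0.006]
insert_far_edge (220, 211) 0.59 [0.415 0.204 0.013]
insert_near_edge (220, 272) 0.81 [ 0.39  -0.01   0.007]
insert_near_edge (219, 208) 0.63 [0.414 0.216 0.014]
insert_near_edge (294, 249) 0.57 [ 0.539 -0.03   0.055]
canister (373, 273) 0.9 [ 0.666 -0.132  0.054]
dish (285, 228) 0.58 [0.549 0.095 0.017]
timer (314, 304) 0.91 [ 0.549 -0.148  0.016]
1.1
```

View pics/scene0.png

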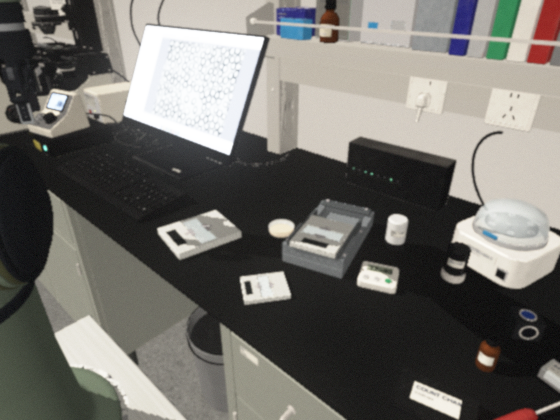

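View pics/side0.png

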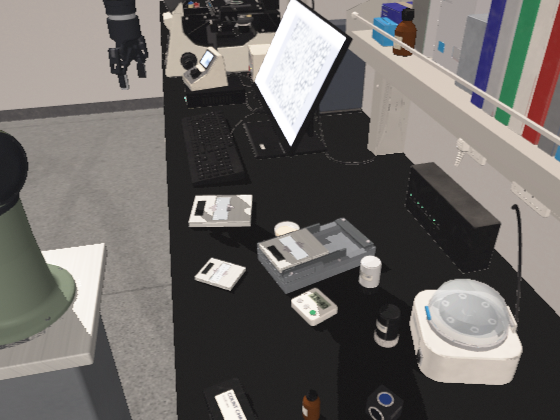

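The middle-sized carrier is the one on the holder's ledge (scene 322,236; side 295,247). The look-alikes lie loose at left (198,232) and in front (266,288). Next I'll fit the holder and carrier from depth.

Run:
```python
from h import *
out=[]
for n in ('scene','side'):
    W=np.load(n+'0.npz')['W'].reshape(-1,3)
    m=(np.abs(W[:,0]-.58)<.15)&(np.abs(W[:,1]+.04)<.15)&(W[:,2]>.03)&(W[:,2]<.075)
    P=W[m]
    # top-down raster, largest component
    g=np.zeros((300,300),np.uint8); ij=((P[:,:2]-[.43,-.19])/.001).astype(int); g[ij[:,0],ij[:,1]]=255
    g=cv2.morphologyEx(g,cv2.MORPH_CLOSE,np.ones((7,7)))
    k,l,s,c=cv2.connectedComponentsWithStats(g); b=1+s[1:,4].argmax()
    pts=np.argwhere(l==b).astype(np.float32); r=cv2.minAreaRect(pts)
    print(n,'centre',np.array(r[0])*.001+[.43,-.19],r[1],r[2], (cv2.boxPoints(r)*.001+[.43,-.19]).round(3).tolist())
    t=P[(P[:,2]>.0525)&(P[:,2]<.058)]
    r=cv2.minAreaRect((t[:,:2]*1000).astype(np.float32)); print('top',len(t),t.mean(0).round(3),r)
W=np.load('side0.npz')['W'];h,_=np.histogram(W[m.reshape(W.shape[:2])][:,2],np.arange(.03,.076,.002));print(h)
s=robot.read_state(); print(s['eef_pos'],s['orientation'],s['q'])
c=robot.calibration('wrist');Ti=np.linalg.inv(c['camera_from_world']);print(Ti.round(3),c['K'])
```

```text
scene centre [ 0.58954552 -0.0093371 ] (218.8517608642578, 124.77179718017578) 15.819192886352539 [[0.467, 0.021], [0.501, -0.099], [0.712, -0.04], [0.678, 0.081]]
top 1511 [ 0.54  -0.029  0.055] ((566.4318237304688, -69.56451416015625), (127.8482437133789, 219.64466857910156), 31.583515167236328)
side centre [ 0.59017841 -0.00927989] (217.61024475097656, 125.98705291748047) 16.323047637939453 [[0.468, 0.021], [0.503, -0.1], [0.712, -0.039], [0.677, 0.082]]
top 1552 [ 0.543 -0.028  0.055] ((571.5035400390625, -66.6520767211914), (140.6982421875, 211.8252716064453), 26.768211364746094)
[259 199 131 130 160 337 210 125 107 196 193 485 945 175  22  16  23  60
 108  43   0   0]
[0.24356566 0.49313473 0.23126417] [-1.38046167e-05  2.27378360e-01  9.73806491e-01 -1.40322480e-05] [ 9.77801887e-01  3.26213866e-01 -1.92623946e-01  1.05199456e+00
  1.58229705e-05  1.43657124e+00]
[[ 0.443 -0.864 -0.24   0.184]
 [ 0.897  0.426  0.12   0.523]
 [-0.001 -0.268  0.963  0.374]
 [ 0.     0.     0.     1.   ]] [[334.15841223   0.         282.42791406]
 [  0.         334.15841223 204.88601852]
 [  0.           0.           1.        ]]
```

jog_arm([
  [[1,0.022,-0.045,0,4],[1,0.044,-0.09,0,8],[1,0.066,-0.135,0,12],[1,0.088,-0.18,0,16],[1,0.11,-0.225,0,20],[1,0.132,-0.27,0,24],[1,0.154,-0.315,0,28],[1,0.176,-0.36,0,32]],
])

```text
clock: 1.9
eef_pos: [0.4199, 0.1319, 0.2316]
orientation: [0.001, -0.051, 0.999, 0.0]
force: [1.4, 0.7, -0.3]
gripper_width: 0.0
```

jog_arm([
  [[1,0.02,-0.045,0,3],[1,0.04,-0.09,0,5],[1,0.06,-0.13,0,8],[1,0.075,-0.165,-0.02,10],[1,0.075,-0.165,-0.03,10],[1,0.075,-0.165,-0.03,10]],
])

```text
clock: 2.5
eef_pos: [0.4929, -0.0315, 0.1996]
orientation: [-0.002, -0.136, 0.991, 0.001]
force: [-0.9, 0.6, -0.1]
gripper_width: -0.001
```

Run:
```python
from h import *
s=robot.read_state();print(s['clock'],s['eef_pos'],s['orientation'],s['q'],s['force'],s['gripper_width'])
p,d,K,T=grab('wrist','w0.png'); W=back(d,K,T); np.savez('w0.npz',p=p,d=d,K=K,T=T,W=W)
for q in ('insert_centre','lip_edge','rollers','seat','insert_far_edge','insert_near_edge'):
    for r in robot.spot_in(q,'wrist')[:3]:
        u,v=map(int,np.round(r['uv'])); print(q,(u,v),round(r['score'],2),W[v,u].round(4))
```

```text
2.5 [ 0.49286965 -0.03145721  0.19957686] [-1.77553630e-03 -1.35608141e-01  9.90760558e-01  8.92493644e-04] [-2.13607990e-01  2.51322496e-01 -3.82266220e-01  9.41155296e-01
  4.60551376e-04 -4.85663935e-01] [-0.8811678   0.60868593 -0.08647943] -0.0012095644328985844
insert_centre (334, 81) 0.67 [ 0.3875 -0.0109  0.0092]
insert_centre (276, 219) 0.6 [ 0.5189 -0.0306  0.0553]
lip_edge (328, 230) 0.91 [0.5198 0.0205 0.0439]
lip_edge (167, 300) 0.29 [nan nan nan]
rollers (327, 232) 0.59 [0.5184 0.0175 0.0553]
seat (328, 242) 0.68 [0.5301 0.0233 0.0475]
insert_far_edge (526, 181) 0.89 [0.4262 0.2025 0.0141]
insert_far_edge (332, 82) 0.78 [ 0.3887 -0.0122  0.0075]
insert_far_edge (276, 221) 0.72 [ 0.5209 -0.03    0.0547]
insert_near_edge (275, 220) 0.86 [ 0.5199 -0.0312  0.0558]
insert_near_edge (523, 180) 0.82 [0.4261 0.1985 0.0151]
insert_near_edge (331, 82) 0.68 [ 0.389  -0.0132  0.008 ]
```

View pics/w0.png

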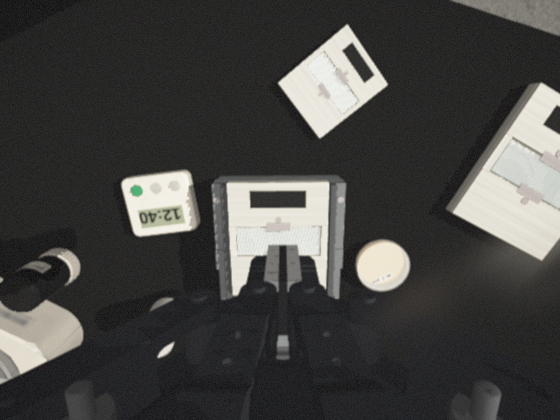

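Wrist view: the carrier sits between the rails, near edge at about row 181, cols 228–328, press pad at (277,199). The fingers (260–300, 250) hide its far part. The timer is at (162,203) and the dish at (382,265).

Run:
```python
from h import *
D=np.load('w0.npz');W,p,K,T=D['W'],D['p'].astype(int),D['K'],D['T'];Ti=np.linalg.inv(T)
def ray(u,v,z):
    r=Ti[:3,:3]@np.array([(u-K[0,2])/K[0,0],-(v-K[1,2])/K[1,1],-1]);c=Ti[:3,3];return (c+r*(z-c[2])/r[2])
# edges: rail outer silhouettes + carrier edge via bright mask
m=(p.min(2)>110).astype(np.uint8); 
k,l,s,c=cv2.connectedComponentsWithStats(m); b=l[210,240]; print('mask',s[b])
M=l==b
L=[];R=[];N=[]
for v in range(190,240,3):
    u=np.where(M[v])[0]; L.append(ray(u.min()-.5,v,.055)[:2]);R.append(ray(u.max()+.5,v,.055)[:2])
for u in range(236,322,4):
    v=np.where(M[:,u])[0]; N.append(ray(u,v.min()-.5,.055)[:2])
fit=lambda P:cv2.fitLine(np.array(P,np.float32),cv2.DIST_HUBER,0,.01,.01).ravel()
for n,P in zip('LRN',(L,R,N)):
    f=fit(P);print(n,np.degrees(np.arctan2(f[1],f[0])).round(2),f[2:].round(4))
fl,fr,fn=fit(L),fit(R),fit(N)
# near edge middle
def inter(a,b):
    A=np.array([[a[0],-b[0]],[a[1],-b[1]]]);t=np.linalg.solve(A,b[2:]-a[2:]);return a[2:]+t[0]*a[:2]
print('corners',inter(fl,fn),inter(fr,fn),'near mid',(inter(fl,fn)+inter(fr,fn))/2,'width',np.linalg.norm(inter(fl,fn)-inter(fr,fn)))
# depth heights
for uv in [(235,215),(320,215),(277,190)]: print(uv,W[uv[1],uv[0]].round(4))
# holder: rail z band, rect of everything 0.03-0.06, near holder region
P=W.reshape(-1,3);q=P[(abs(P[:,0]-.55)<.1)&(abs(P[:,1]+.02)<.1)&(P[:,2]>.046)&(P[:,2]<.0525)];
th=np.radians(15.7);e=np.array([np.cos(th),np.sin(th)]);n=np.array([-e[1],e[0]]);o=np.array([.570,-.015])
x=(q[:,:2]-o)@e;y=(q[:,:2]-o)@n; print('rail y',np.percentile(y,[2,98]),'x',np.percentile(x,[1,2]))
for nm in('scene','side'):
    W=np.load(nm+'0.npz')['W'].reshape(-1,3); W=W[(abs(W[:,0]-.58)<.15)&(abs(W[:,1]+.04)<.15)]
    x=(W[:,:2]-o)@e;y=(W[:,:2]-o)@n
    t=W[(W[:,2]>.053)&(W[:,2]<.058)&(abs(y)<.045)&(x<.05)];xx=(t[:,:2]-o)@e;yy=(t[:,:2]-o)@n
    print(nm,'carrier x',np.percentile(xx,[1,99]),'y',np.percentile(yy,[1,99]))
    k=(W[:,2]>.03)&(W[:,2]<.053)&(abs(y)<.075);print(' holder x',np.percentile(x[k],[.5,99.5]),'y',np.percentile(y[k],[.5,99.5]))
```

```text
mask [ 226  180  104  116 8132]
L 15.95 [ 0.5264 -0.074 ]
R 17.02 [0.4962 0.012 ]
N -73.62 [ 0.4835 -0.0363]
corners [ 0.49708843 -0.08238046] [0.47155857 0.00446789] near mid [ 0.4843235  -0.03895628] width 0.090522975
(235, 215) [ 0.5252 -0.0671  0.0553]
(320, 215) [0.5047 0.0066 0.0549]
(277, 190) [ 0.493  -0.0368  0.0545]
rail y [-0.05098328  0.05320584] x [-0.08752856 -0.08746581]
scene carrier x [-0.08680207  0.02232058] y [-0.04420075  0.04334594]
 holder x [-0.08755369  0.12732956] y [-0.06160595  0.06133263]
side carrier x [-0.08534095  0.02346338] y [-0.04401229  0.04372318]
 holder x [-0.08613828  0.12817327] y [-0.06191384  0.06270617]
```

jog_arm([
  [[1,-0.03,-0.015,-0.03,0.5],[1,-0.03,-0.015,-0.08,0.5],[1,-0.03,-0.015,-0.12,0.5],[1,-0.03,-0.015,-0.153,0.5],[1,-0.03,-0.015,-0.153,0.5]],
])

```text
clock: 3.35
eef_pos: [0.4609, -0.045, 0.0453]
orientation: [-0.003, -0.141, 0.99, 0.001]
force: [-0.4, 0.4, 0.5]
gripper_width: 0.002
```

jog_arm([
  [[1,0.0096,0.0028,0,0],[1,0.0192,0.0056,0,0],[1,0.0288,0.0084,0,0],[1,0.0384,0.0112,0,0],[1,0.048,0.014,0,0],[1,0.048,0.014,0,0]],
])

```text
clock: 3.95
eef_pos: [0.5149, -0.0319, 0.049]
orientation: [0.002, -0.141, 0.99, -0.0]
force: [0.2, -0.2, -1.1]
gripper_width: -0.001
```

Run:
```python
from h import *
s=robot.read_state();print(s['clock'],s['eef_pos'],s['orientation'],s['force'])
p,d,K,T=grab('side'); cv2.imwrite('pics/s1.png',cv2.resize(p[190:320,200:420,::-1],None,fx=3.5,fy=3.5,interpolation=cv2.INTER_CUBIC))
```

```text
3.95 [ 0.51490059 -0.03194686  0.04898928] [ 1.66457513e-03 -1.41450816e-01  9.89943852e-01 -2.58325570e-04] [ 0.20089305 -0.16412688 -1.07192307]
```

View pics/s1.png

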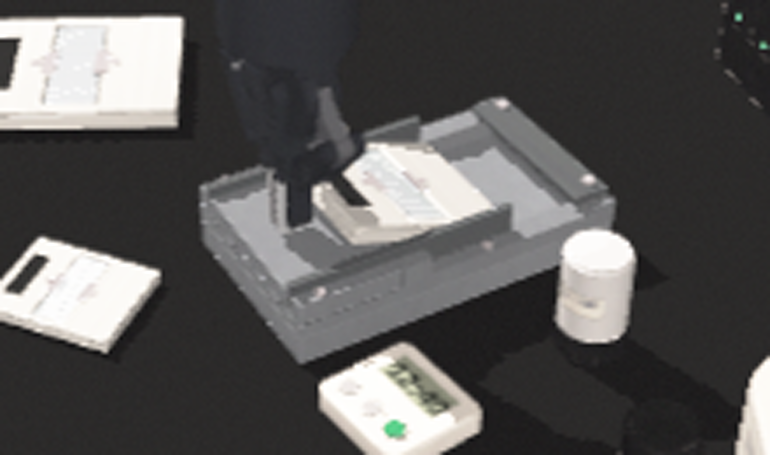

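The carrier has tipped: its near edge is raised by the fingers (310,205) and the far edge points down into the recess. I'll keep pushing.

jog_arm([
  [[1,0.0077,0.0022,0,0],[1,0.0154,0.0044,0,0],[1,0.0231,0.0066,0,0],[1,0.0308,0.0088,0,0],[1,0.0385,0.011,0,0],[1,0.0432,0.0125,0,0],[1,0.0432,0.0125,0,0]],
])

```text
clock: 4.7
eef_pos: [0.5568, -0.0195, 0.0484]
orientation: [0.001, -0.141, 0.99, -0.0]
force: [-0.6, -0.3, -0.2]
gripper_width: 0.0
```

Run:
```python
from h import *
s=robot.read_state();print(s['clock'],s['eef_pos'],s['orientation'],s['force'])
p,d,K,T=grab('side'); cv2.imwrite('pics/s2.png',cv2.resize(p[190:320,200:420,::-1],None,fx=3.5,fy=3.5,interpolation=cv2.INTER_CUBIC))
```

```text
4.7 [ 0.55677106 -0.01948447  0.04844239] [ 7.39585271e-04 -1.41260179e-01  9.89972227e-01 -7.04749696e-05] [-0.56105973 -0.34430886 -0.18438431]
```

View pics/s2.png

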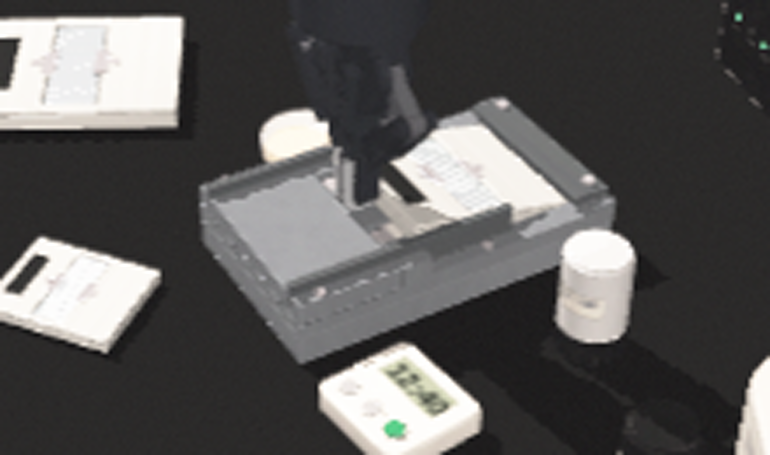

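The carrier's far edge has reached the lip (500–560,140–210). I'll go on in small steps and watch the force.

jog_arm([
  [[1,0.003,0.0008,0,0],[1,0.005,0.0014,0,0],[1,0.005,0.0014,0,0]],
])

```text
clock: 5.05
eef_pos: [0.5604, -0.0183, 0.0482]
orientation: [-0.0, -0.141, 0.99, 0.0]
force: [0.2, -0.0, 0.2]
gripper_width: 0.002
```

jog_arm([
  [[1,0.003,0.0008,0,0],[1,0.003,0.0008,0,0]],
])

```text
clock: 5.25
eef_pos: [0.564, -0.0175, 0.0484]
orientation: [0.0, -0.141, 0.99, 0.0]
force: [0.9, -0.3, -0.5]
gripper_width: -0.001
```

jog_arm([
  [[1,0.002,0.0006,0,0],[1,0.002,0.0006,0,0]],
])

```text
clock: 5.45
eef_pos: [0.5648, -0.0169, 0.048]
orientation: [-0.001, -0.141, 0.99, 0.0]
force: [-2.4, -0.3, -0.3]
gripper_width: 0.002
```

jog_arm([
  [[1,0.0015,0.0004,0,0],[1,0.0015,0.0004,0,0]],
])

```text
clock: 5.65
eef_pos: [0.5649, -0.0166, 0.0477]
orientation: [-0.002, -0.141, 0.99, 0.0]
force: [-6.6, -1.0, 1.6]
gripper_width: -0.001
```

jog_arm([
  [[1,0.0015,0.0004,0,0],[1,0.0015,0.0004,0,0]],
])

```text
clock: 5.85
eef_pos: [0.565, -0.0165, 0.0475]
orientation: [-0.003, -0.141, 0.99, -0.0]
force: [-9.7, -2.6, 3.2]
gripper_width: -0.002
```

Run:
```python
from h import *
s=robot.read_state();print(s['clock'],s['eef_pos'],s['force'])
th=np.radians(16.2);e=np.array([np.cos(th),np.sin(th)]);n=np.array([-e[1],e[0]]);o=np.array([.571,-.015])
for nm in ('scene','side'):
    p,d,K,T=grab(nm); W=back(d,K,T)
    if nm=='side': cv2.imwrite('pics/s3.png',cv2.resize(p[190:320,200:420,::-1],None,fx=3.5,fy=3.5,interpolation=cv2.INTER_CUBIC))
    x=(W[...,:2]-o)@e;y=(W[...,:2]-o)@n;z=W[...,2]
    m=(p.min(2)>110)&(x>-.05)&(x<.13)&(abs(y)<.044)&(z>.02)&(z<.075)
    A=np.c_[x[m],np.ones(m.sum())]; c=np.linalg.lstsq(A,z[m],rcond=None)[0]
    print(nm,m.sum(),'slope',c,'x',np.percentile(x[m],[0.5,1,50,99,99.5]),'y',np.percentile(y[m],[1,99]))
```

```text
5.85 [ 0.56497374 -0.01651057  0.04748898] [-9.69685761 -2.55540287  3.23941928]
scene 1140 slope [-0.04094077  0.04465783] x [-0.04959016 -0.04921521 -0.00234443  0.10672279  0.10853345] y [-0.04321582  0.04242386]
side 1774 slope [-0.04576585  0.04385896] x [-0.04927623 -0.04842433  0.04185487  0.12392825  0.12453859] y [-0.04322211  0.04253452]
```

View pics/s3.png

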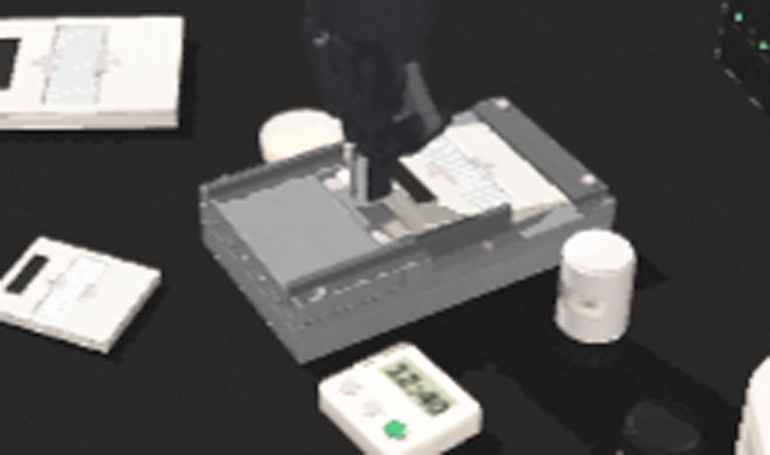

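The carrier's far end meets the lip, and the push stopped with about 10 N at TCP x≈-6 mm in holder axes, as expected for the far wall. I'll check the plate's tilt and height numerically.

```bash
cat >> h.py <<'E'
th=np.radians(16.2);e=np.array([np.cos(th),np.sin(th)]);n=np.array([-e[1],e[0]]);o=np.array([.571,-.015])
def plate(nm,x0=.02,x1=.1,step=.01,ym=.035):
    p,d,K,T=grab(nm); W=back(d,K,T)
    x=(W[...,:2]-o)@e;y=(W[...,:2]-o)@n;z=W[...,2]
    print(nm,'z(x):',[(round(a*1000),round(float(np.median(z[k]))*1000,1),int(k.sum()),np.median(p[k],0).astype(int).tolist()) for a in np.arange(-.02,.13,step) for k in [(abs(x-a)<step/2)&(abs(y)<ym)&(z<.075)] if k.sum()>4])
E
python3 - <<'E'
from h import *
plate('scene');plate('side')
E
```

```text
scene z(x): [(-20, 43.6, 121, [136, 137, 136]), (-10, 43.6, 188, [117, 118, 115]), (0, 42.9, 119, [170, 165, 156]), (10, 50.1, 97, [173, 169, 159]), (20, 50.2, 31, [143, 141, 130]), (30, 48.1, 30, [201, 197, 188]), (40, 46.1, 35, [211, 211, 202]), (50, 43.4, 19, [206, 209, 203]), (60, 41.3, 31, [205, 209, 203]), (70, 39.3, 34, [218, 218, 209]), (80, 38.6, 22, [222, 218, 207]), (90, 36.4, 22, [218, 214, 202]), (100, 36.8, 36, [94, 97, 95]), (110, 39.8, 44, [93, 94, 93]), (120, 41.2, 25, [79, 80, 80])]
side z(x): [(-20, 42.7, 114, [168, 166, 167]), (-10, 43.3, 155, [133, 131, 131]), (0, 43.7, 97, [140, 135, 134]), (10, 51.2, 75, [174, 167, 160]), (20, 50.4, 66, [53, 52, 50]), (30, 48.4, 65, [244, 240, 234]), (40, 46.4, 75, [246, 242, 237]), (50, 43.4, 68, [237, 237, 235]), (60, 41.3, 83, [240, 241, 239]), (70, 39.9, 77, [232, 232, 231]), (80, 38.2, 87, [246, 242, 236]), (90, 36.5, 83, [247, 243, 237]), (100, 34.9, 93, [246, 243, 237]), (110, 40.4, 135, [119, 119, 120]), (120, 40.9, 88, [121, 121, 120])]
```

Tilt is about 0.193 rad. The plate top is at 34.9 mm near x=100, which extrapolates to about 32.5 mm at the far wall. So the far edge is on the floor and under the lip. Next I retreat, lift and go over the press pad.

jog_arm([
  [[1,-0.012,-0.0035,0,0],[1,-0.015,-0.0045,0.01,0],[1,-0.015,-0.0045,0.035,0],[1,0.0185,0.0065,0.03,0],[1,0.0185,0.0065,0.015,0],[1,0.0185,0.0065,0.008,0],[1,0.0185,0.0065,0.008,0]],
])

```text
clock: 6.75
eef_pos: [0.586, -0.0094, 0.0556]
orientation: [-0.001, -0.141, 0.99, 0.0]
force: [-0.5, -0.4, -0.6]
gripper_width: -0.002
```

Run:
```python
from h import *
s=robot.read_state();print(s['clock'],s['eef_pos'],s['force'])
plate('side')
p,d,K,T=grab('side');cv2.imwrite('pics/s4.png',cv2.resize(p[190:320,200:420,::-1],None,fx=3.5,fy=3.5,interpolation=cv2.INTER_CUBIC))
```

```text
6.75 [ 0.58603286 -0.00940944  0.05555913] [-0.53276884 -0.36586469 -0.57607306]
side z(x): [(-20, 42.8, 96, [161, 160, 162]), (-10, 41.5, 103, [161, 161, 163]), (0, 42.7, 114, [208, 200, 191]), (10, 52.2, 209, [214, 206, 197]), (20, 50.7, 79, [93, 91, 88]), (30, 48.3, 46, [165, 159, 152]), (40, 46.5, 56, [238, 233, 226]), (50, 43.6, 63, [229, 227, 225]), (60, 41.7, 84, [234, 234, 233]), (70, 39.7, 88, [227, 225, 225]), (80, 38.3, 84, [241, 236, 229]), (90, 36.6, 78, [242, 237, 231]), (100, 34.8, 95, [242, 237, 231]), (110, 40.0, 125, [113, 114, 114]), (120, 40.9, 96, [114, 115, 114])]
```

View pics/s4.png

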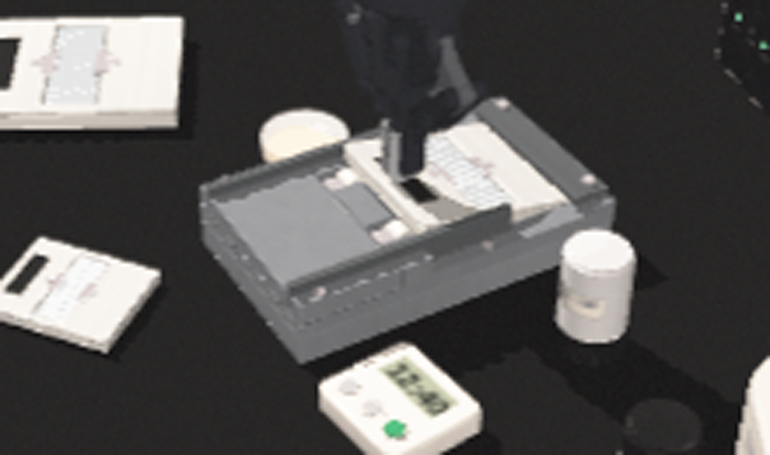

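The fingers stand over the black pad (415,180). The near end rests on the rollers at (345,180) and (390,232). Now I press.

jog_arm([
  [[1,0,0,-0.003,0],[1,0,0,-0.006,0],[1,0,0,-0.008,0],[1,0,0,-0.008,0]],
])

```text
clock: 7.25
eef_pos: [0.5869, -0.0098, 0.0489]
orientation: [0.0, -0.141, 0.99, -0.0]
force: [-2.2, 0.0, 4.2]
gripper_width: 0.002
```

jog_arm([
  [[1,0,0,-0.002,0],[1,0,0,-0.004,0],[1,0,0,-0.006,0],[1,0,0,-0.006,0]],
])

```text
clock: 7.65
eef_pos: [0.5867, -0.0096, 0.0418]
orientation: [-0.0, -0.141, 0.99, 0.0]
force: [-0.7, 0.0, 0.8]
gripper_width: -0.002
```

jog_arm([
  [[1,0,0,-0.003,0],[1,0,0,-0.006,0],[1,0,0,-0.008,0],[1,0,0,-0.008,0]],
])

```text
clock: 8.05
eef_pos: [0.5866, -0.0095, 0.0338]
orientation: [-0.0, -0.141, 0.99, 0.0]
force: [-0.1, 0.3, 0.5]
gripper_width: -0.002
```

jog_arm([
  [[1,0,0,-0.002,0],[1,0,0,-0.004,0],[1,0,0,-0.005,0],[1,0,0,-0.005,0]],
])

```text
clock: 8.45
eef_pos: [0.5872, -0.0097, 0.032]
orientation: [0.001, -0.141, 0.99, -0.0]
force: [-6.9, 1.1, 20.6]
gripper_width: 0.001
```

Run:
```python
from h import *
s=robot.read_state();print(s['clock'],s['eef_pos'],s['force'])
plate('side')
```

```text
8.45 [ 0.58723509 -0.00965348  0.03198508] [-6.90432056  1.0897419  20.63752712]
side z(x): [(-20, 42.3, 95, [160, 159, 161]), (-10, 42.0, 110, [160, 160, 162]), (0, 42.2, 83, [196, 187, 181]), (10, 49.4, 158, [116, 113, 111]), (20, 33.2, 77, [44, 45, 49]), (30, 32.1, 38, [169, 163, 155]), (40, 31.6, 49, [226, 218, 214]), (50, 31.0, 67, [234, 231, 231]), (60, 31.0, 67, [242, 241, 241]), (70, 31.2, 75, [235, 230, 230]), (80, 31.9, 86, [246, 242, 236]), (90, 31.8, 81, [247, 244, 238]), (100, 32.3, 122, [247, 243, 237]), (110, 40.0, 138, [113, 113, 114]), (120, 41.1, 94, [114, 115, 114])]
```

It lies flat at 32 mm with 20 N on the floor. I'll lift straight off and check.

jog_arm([
  [[1,0,0,0.015,0],[1,0,0,0.05,0],[1,0,0,0.1,0],[1,-0.04,-0.01,0.14,0],[1,-0.08,-0.02,0.16,0],[1,-0.08,-0.02,0.16,0],[1,-0.08,-0.02,0.16,0]],
])

```text
clock: 9.2
eef_pos: [0.5071, -0.0299, 0.1904]
orientation: [0.001, -0.141, 0.99, -0.0]
force: [-0.5, -0.4, 0.9]
gripper_width: 0.0
```

Run:
```python
from h import *
s=robot.read_state();print(s['clock'],s['eef_pos'],s['force'])
plate('side');plate('scene')
p,d,K,T=grab('side');cv2.imwrite('pics/s5.png',cv2.resize(p[190:320,200:420,::-1],None,fx=3.5,fy=3.5,interpolation=cv2.INTER_CUBIC))
```

```text
9.2 [ 0.50711717 -0.02989145  0.19036843] [-0.53604257 -0.41130351  0.88519313]
side z(x): [(-20, 42.6, 92, [160, 160, 162]), (-10, 41.4, 106, [161, 161, 163]), (0, 41.9, 90, [212, 205, 197]), (10, 32.2, 46, [111, 108, 102]), (20, 32.2, 87, [52, 51, 50]), (30, 31.7, 85, [246, 242, 236]), (40, 31.7, 83, [240, 235, 230]), (50, 31.0, 80, [231, 230, 231]), (60, 30.5, 81, [242, 242, 242]), (70, 31.1, 91, [237, 235, 231]), (80, 31.6, 98, [247, 243, 237]), (90, 31.9, 96, [248, 244, 239]), (100, 32.1, 107, [247, 244, 238]), (110, 39.9, 137, [113, 114, 114]), (120, 40.9, 96, [114, 115, 114])]
scene z(x): [(-20, 42.6, 81, [138, 140, 138]), (-10, 41.8, 89, [141, 143, 141]), (0, 42.4, 78, [177, 171, 163]), (20, 32.3, 68, [130, 129, 121]), (30, 32.0, 73, [227, 223, 212]), (40, 31.8, 82, [228, 226, 217]), (50, 31.4, 76, [226, 228, 224]), (60, 31.1, 78, [229, 231, 227]), (70, 31.2, 83, [227, 228, 221]), (80, 32.0, 70, [233, 231, 223]), (90, 31.8, 71, [234, 232, 224]), (100, 32.5, 118, [205, 201, 189]), (110, 39.7, 129, [96, 98, 95]), (120, 40.9, 63, [90, 91, 90])]
```

View pics/s5.png

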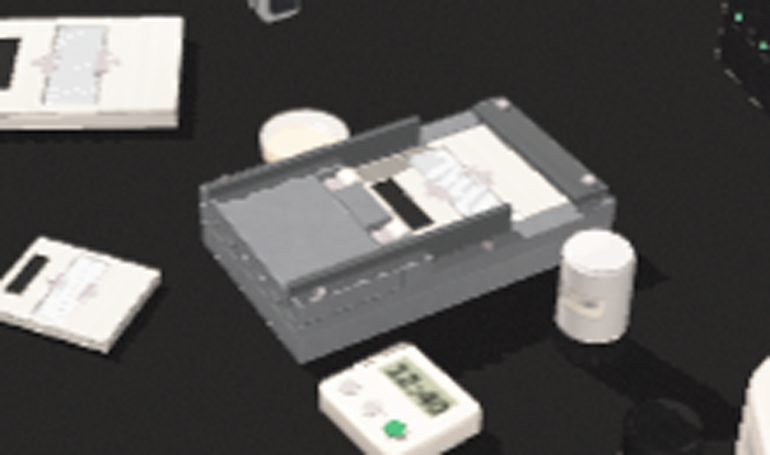

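The carrier lies flat in the recess, far edge under the lip and near edge below the rollers (345,178 and 385,235). The canister, dish and timer look unmoved, so I'm handing in.

```bash
python3 -c "
from cell import robot
print(robot.job_done())"
```

```text
the job is handed in; nothing more can be done
None
```

The carrier is loaded and snapped home in the holder, and the job was handed in at about 9.4 s of the 40 s allowed. No verdict was reported.

- **Push:** With the fingers shut, I pushed the near face along the ledge. The carrier tipped and slid under the lip until it stopped against the far wall at about 10 N. Its tilt there was about 0.19 rad.
- **Press:** I pressed on the black pad until the near end went past the rollers, ending at about 20 N against the recess floor. Then I lifted clear.

**Last checks**
- **Height and flatness:** Depth from both fixed cameras puts the plate's top at about 32 mm from end to end, which is its home height. The middle reads about 1 mm lower, where the glass slide is let in.
- **Position:** In the side view the near edge is below the rollers and the far edge is under the lip. The lip hides the far edge, so I worked out how far it reaches under from the fit, not by seeing it.
- **Bystanders:** The canister, dish and timer look unmoved in the side view; I did not measure them.
- **Disagreement:** The wrist camera put the near edge about 3 mm nearer the robot than the fixed cameras did. The push ended at a firm stop, so this did not matter.
- **Snap force:** I only read the force at the end of each step, so I saw at most 4 N before the rollers gave way, not the expected 8 to 15 N.

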